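Stamp a brick slip and make up the pack weight

ROBOT

A 7-joint arm with a two-finger parallel gripper is mounted at the origin on the work surface. World frame = base frame: x ahead of the robot, y to its left, z up, the work surface at z = 0. Lengths are in m, angles in rad, forces in N, time in s.
With the tool pointing down it reaches from about 0.35 to 0.9 m from the base axis. Payload 7.2 kg.
Tool frame: the origin (TCP) lies midway between the tips of the shut fingers; the grasp point (between the pads) lies 19 mm behind it; z points along the fingers, y is the direction in which the jaws open and shut (so a half turn about z gives the same grasp; the last joint's range is limited). The gripper opens to 88 mm and grips with 3 to 60 N. Pads are 20 mm wide; open, the fingers measure 115 mm over their backs; the gripper's body (75 mm by 178 mm) begins 61 mm behind the grasp point.
Start: joints at [-1.206, 0.411, -0.013, 1.596, 0.006, 1.134, -0.082], TCP at [0.262, 0.567, 0.223] pointing down, gripper open.
Joint ranges: [-2.95, 2.95], [-0.29, 1.99], [-1.47, 1.44], [0.14, 2.54], [-1.03, 4.17], [0.13, 1.85], [-2.86, 2.86]. Speed limits (rad/s): [2.39, 2.39, 3.01, 3.01, 3.14, 3.14, 3.14].

INTERFACE

Orientations are given as a unit quaternion [w, x, y, z].
In Python, from workcell import robot, solve_ik, vision gives the robot as it stands. Calls block until the motion is done:
- robot.move_pose(position, orientation): joint-space move of the TCP to a pose.
- robot.move_l(position, orientation=None, feed=0.15, threshold=None): straight line of the TCP; orientation=None keeps the orientation; feed is the mean speed in m/s. With threshold (N) it stops when the force on the tool has changed by that much, and returns True; else False.
- robot.goto_joints(angles): joint-space move.
- robot.release() and robot.close(): open the fingers fully, or close them until they stop; the grip force is fixed at half the most.
- robot.pause(seconds).
- solve_ik(position, orientation): joint angles nearest the present ones, or None.
- robot.read_state(): the state.
- vision.capture(name): name is "scene" or "top" or "wrist"; returns the picture (384x512x3 uint8, red, green, blue); there is no depth.
- vision.camera_info(name): a dict with "mtx" (3x3 intrinsics, pixels), "extrinsics" (4x4, takes a point from world to camera coordinates); the wrist camera has in their place "tool_from_camera" (4x4, takes a point from camera to tool coordinates, whose origin is the TCP and whose axes are the flange's). Camera axes: x right, y down, z forward; pixel columns grow to the right and rows downward; lengths in m; the calibration is good to about 2 mm. A picture is of the moment at which its call begins: read the wrist's pose just before it. camera_info takes no time and is no camera call.
A pose or a line that the arm cannot do raises robot.IKError and nothing moves.
- robot.sign_off(): hands the job in, once; it reports no verdict.
Trained networks look in the newest picture that a camera, given by its name, has taken for a name from the list of things; names that differ only in an ending like _2 or _b are one class to them, and where a whole thing is asked for, a point or a joint stands for the part that bears it (a point fixed in the world has none). Each returns a list of dicts, best first, with "confidence" (0 to 1); they miss things now and then, are a little off and sometimes report something else, mostly with a low value. They report only what shows in the picture. A call takes as long as a camera call. They do not tell look-alikes from the thing itself.
- vision.search_frame(camera, query): "at" ([row, column] in pixels, amid what is visible of it).
- vision.masks_of(camera, query): "region" (384x512 bool, what is visible of it) and "at" ([row, column] in pixels, amid what is visible of it).
The state is a dict: "clock": time; "q": joint angles; "joint_vel": joint speeds; "joint_efforts": joint torques, N m; "tool_pos": TCP position; "orientation": TCP orientation; "force": force on the tool from outside, world axes, zero at the start; "ft_torque": the same for the moment, N m; "finger_gap": opening from 0.0 (shut) to 1.0 (fully open).
Only numpy, scipy, OpenCV 4.12 (cv2) and the standard library are available. Lean on these libraries where they do the work, as an engineer would, in place of code of your own. Each camera call takes 0.05 s, during which the arm holds its last target.

TASK

Slide the brick slip lying in the guide of the blue stamping stand fully home against its stop, then push the red plunger head all the way down to its stop to stamp the slip, hold it there for a moment and let it spring back up. Take the stamped slip out and lay it face up and flat on the floor of the scale pan beside the strapped bundle, then add offcuts to the pan one at a time until the red pointer rests in the green band. Set things down gently so that the pan never hits its bottom stop, leave the bundle in the pan, and leave the jar, mug and tools where they are.

Things in the scene. Friction and masses are not known exactly. Their poses are not given: they have to be found in the camera images.
- stand: Fixed blue stamping stand. Origin on the plunger axis at bench level; +x is the way the slip slides in, away from the robot. Rails x -42 to 28 mm, inner faces y +-29, 10 thick, 14 high; the slip slides on the bench between them. Arm and sleeve overhang the guide back to x = -22, z 70 to 118 mm; column x 44 to 80, 110 high. Slip fully home: its centre at x = -52 mm, y = 0 (within 5 mm).
- stop_face (a point): Middle of the face of the steel stop block (90 mm wide, 30 high), 10 mm above the bench, 28 mm beyond the plunger axis; the slip's front end must touch it. Axes as the stand.
- plunger_top (a point): Centre of the top of the red plunger head (disc 40 mm across), moves with it: 158 mm above the bench when up, 140 mm at its stop. It is pressed straight down.
- plunger (a joint): Travel of the stamp plunger, m: 0 up, 0.018 at its stop (beyond 0.0165 counts as fully down). Sprung: about 5 N starts it, 14 N holds it at the stop. Up, its foot (28 mm across) hangs 38 mm over the bench; at the stop its pad meets the face of the slip.
- slip: Loose sandy brick slip, 160 x 52 x 20 mm (x, y, z), about 0.29 to 0.35 kg. Origin: centre of its underside. Starts in the guide with its front end under or near the plunger, 25 to 55 mm short of the stop, its tail towards the robot.
- pan_floor (a point): Centre of the upper face of the scale pan's floor; sinks with the pan. Aluminium pan 200 (x) by 180 (y) mm inside, rim 6 mm above the floor; floor 140 mm above the bench when empty. Its +x points away from the robot, give or take 0.2 rad. A white plate with the green band, 150 mm high, stands 20 mm outside the +x edge at y = 50 mm.
- pan (a joint): How far the pan has sunk, m: 0 empty, 0.092 on its bottom stop (beyond 0.090 counts as hit). Sinks 8.2 mm per 100 g and settles in about half a second. The pan's red pointer is in the green band of the white plate between 0.0578 and 0.0712.
- bundle: Two half slips strapped together, 76 x 52 x 42 mm, 0.26 to 0.34 kg, origin at the centre of the underside. It lies in the pan near y = +50 mm of the pan's frame and stays there; the slip fits beside it at y = -45 mm, long side along x.
- offcut0: Loose offcut of brick slip, 50 x 40 x 25 mm (x, y, z), 0.10 kg, origin at the centre of its underside; lies flat on the bench between stand and scale. It may be put on the pan floor or on top of the laid slip. One or two of the three are needed, depending on the true weights.
- offcut1: Offcut like offcut0.
- offcut2: Offcut like offcut0.
- jar: Pigment jar, 64 mm across, 90 mm high, origin under its centre; to be left alone.
- mug: Blue mug, 80 mm across, 90 mm high, origin under its centre; to be left alone.
- brush: Brush lying on the bench; to be left alone.
- spatula: Spatula lying on the bench; to be left alone.
- hammer: Hammer lying on the bench; to be left alone.
There are look-alikes about, which are no part of the job. What is shaped like the slip but pink is not meant.

How it is judged:
By the outcome, as a careful person would: the job done as asked, in the order asked, and still so for the second after the job is handed in, with the robot touching nothing.
It also fails if it takes over 72 s, if anything falls off the work surface, if the arm or the gripper's body presses on something with over 40 N, if the wrist force passes 120 N, or if a joint passes its speed limit or range.

## Working session

There is one attempt and no reset: what is moved stays moved. The work goes in short steps, each a Python script; the robot and the scene stay as the last script left them, time stands still between calls to the robot, and variables do not carry over. Pictures are saved under pics/ and viewed, and the job is handed in when it is done.

```bash
ls; mkdir -p pics; python3 - <<'E'
from workcell import robot, solve_ik, vision
import cv2
s=robot.read_state(); print(s)
for n in ["scene","top","wrist"]:
    im=vision.capture(n); cv2.imwrite(f"pics/{n}0.png",cv2.resize(im[:,:,::-1],(800,600),interpolation=cv2.INTER_CUBIC))
    print(n,vision.camera_info(n))
E
```

```text
pics
{'clock': 0.0, 'q': array([-1.20622531,  0.41187376, -0.01273957,  1.59704339,  0.00558324,
        1.13430508, -0.082148  ]), 'joint_vel': array([-0.00121209, -0.00018892, -0.00133607,  0.00068101, -0.0014101 ,
       -0.00062807, -0.00125519]), 'joint_efforts': array([ 8.47970950e-04, -5.87968504e+01,  6.42072000e-01, -2.91070819e+01,
       -5.37947821e-02,  1.88164489e-02,  1.43751099e-04]), 'tool_pos': array([0.26192212, 0.56690676, 0.22182549]), 'orientation': array([-1.28360423e-04,  2.14654479e-01,  9.76689725e-01, -7.86756794e-04]), 'force': array([ 0.91432136,  0.51033087, -0.02960133]), 'ft_torque': array([ 0.02648408, -0.01129233,  0.00162592]), 'finger_gap': 1.0007047299413303}
scene {'mtx': array([[396.32310667,   0.        , 251.83674168],
       [  0.        , 396.32310667, 188.74861351],
       [  0.        ,   0.        ,   1.        ]]), 'extrinsics': array([[-0.07878047,  0.99688606, -0.00343798,  0.05463199],
       [ 0.83958205,  0.06448907, -0.53939145, -0.40960764],
       [-0.53749011, -0.04537998, -0.84204812,  1.83993851],
       [ 0.        ,  0.     
[... 291 characters left out ...]
5865, -0.02040482, -0.15142152,  0.55970914],
       [ 0.15119617,  0.01217687, -0.98842877,  2.06814706],
       [ 0.        ,  0.        ,  0.        ,  1.        ]])}
wrist {'mtx': array([[327.44552344,   0.        , 258.54729888],
       [  0.        , 327.44552344, 191.08977   ],
       [  0.        ,   0.        ,   1.        ]]), 'tool_from_camera': array([[ 3.16122607e-04, -9.55995813e-01, -2.93380137e-01,
         8.14029670e-02],
       [ 9.99999949e-01,  3.16347184e-04,  4.66834869e-05,
         1.44866058e-03],
       [ 4.81807621e-05, -2.93380137e-01,  9.55995864e-01,
        -1.61782611e-01],
       [ 0.00000000e+00,  0.00000000e+00,  0.00000000e+00,
         1.00000000e+00]])}
```

View pics/scene0.png

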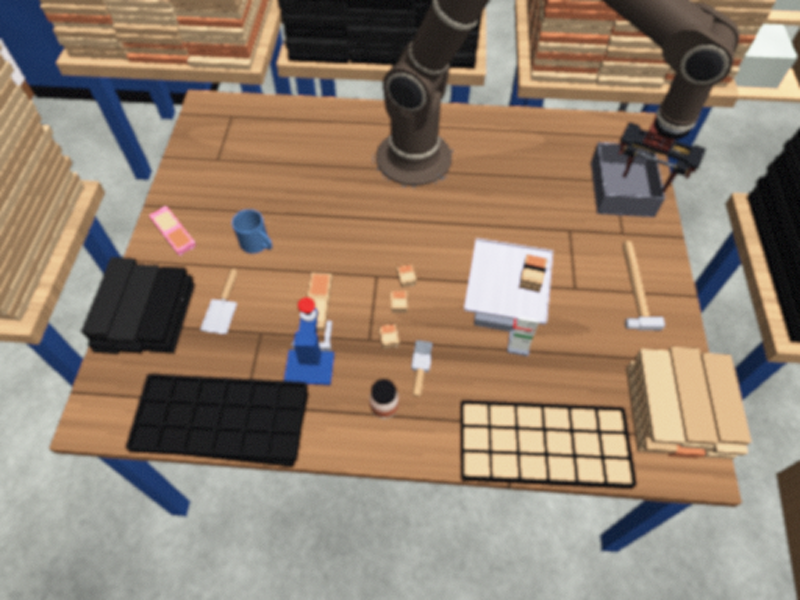

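View pics/top0.png

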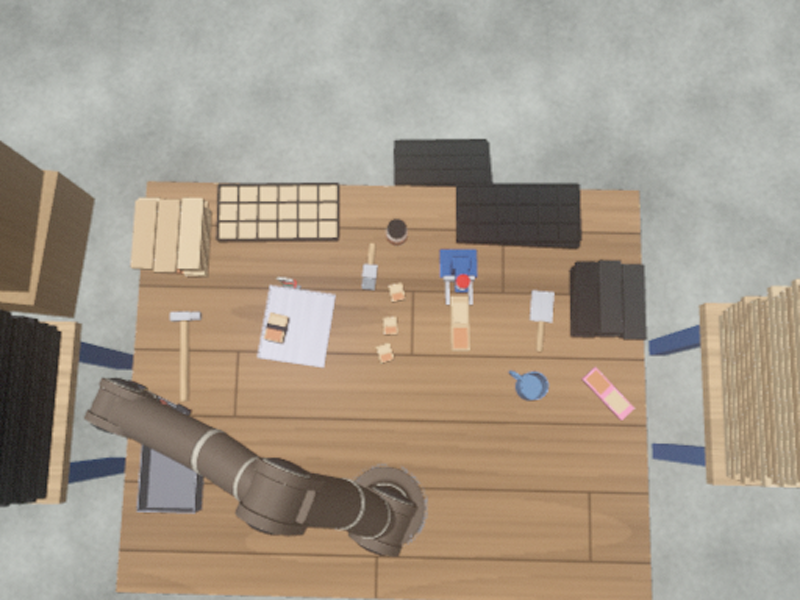

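View pics/wrist0.png

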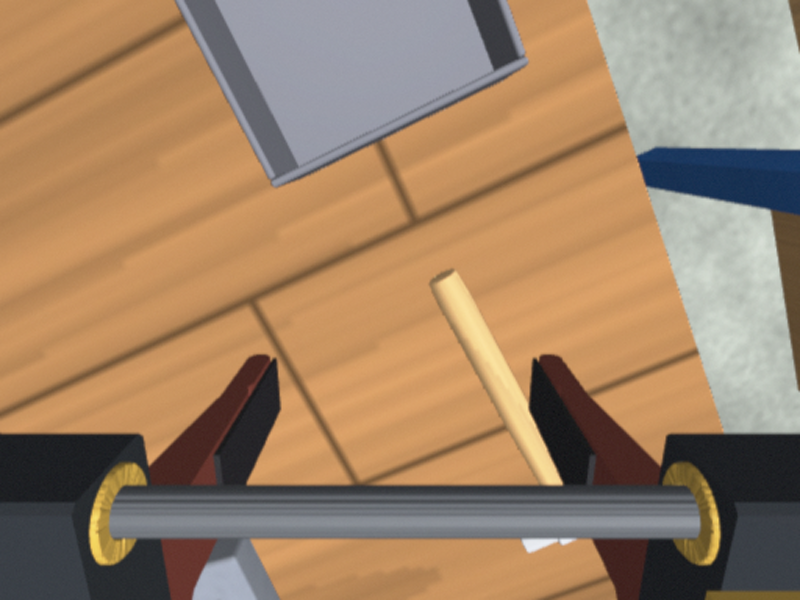

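The pictures show the stand at top-view (460,270) with the slip's tail towards the robot. The scale is at (297,325), with the bundle at (277,328). The offcuts are at (396,292), (390,326) and (385,352), and the pink decoy is at (608,393).

```bash
cat > h.py <<'E'
from workcell import robot, solve_ik, vision
import numpy as np, cv2, time
from scipy.spatial.transform import Rotation as R
def quat(yaw):
    # tool z down, tool x at world angle yaw
    return [0.0,np.cos(yaw/2),np.sin(yaw/2),0.0]
def T_tool(s):
    w,x,y,z=s["orientation"]; T=np.eye(4); T[:3,:3]=R.from_quat([x,y,z,w]).as_matrix(); T[:3,3]=s["tool_pos"]; return T
class Cam:
    def __init__(s,name,st=None):
        i=vision.camera_info(name); s.K=i["mtx"]
        if name=="wrist": s.Twc=T_tool(st)@i["tool_from_camera"]
        else: s.Twc=np.linalg.inv(i["extrinsics"])
        s.E=np.linalg.inv(s.Twc)
    def ray(s,uv,z):
        uv=np.atleast_2d(np.asarray(uv,float))
        d=(s.Twc[:3,:3]@np.linalg.inv(s.K)@np.c_[uv,np.ones(len(uv))].T).T
        o=s.Twc[:3,3]; return o+d*((z-o[2])/d[:,2])[:,None]
    def proj(s,P):
        P=np.atleast_2d(P); c=P@s.E[:3,:3].T+s.E[:3,3]; p=c@s.K.T; return p[:,:2]/p[:,2:]
def save(im,name): cv2.imwrite(f"pics/{name}.png",cv2.resize(im[:,:,::-1],(800,600),interpolation=cv2.INTER_CUBIC))
def rect(cam,mask,z):
    "min-area rect of mask contour back-projected to plane z"
    m=mask.astype(np.uint8); c,_=cv2.findContours(m,cv2.RETR_EXTERNAL,cv2.CHAIN_APPROX_NONE)
    c=max(c,key=cv2.contourArea)[:,0,:]
    P=cam.ray(c,z)[:,:2]
    (cx,cy),(w,h),a=cv2.minAreaRect((P*1000).astype(np.float32))
    return np.array([cx,cy,w,h])/1000,np.deg2rad(a)
E
python3 - <<'E'
from h import *
for n in ["top","scene"]:
    vision.capture(n); c=Cam(n)
    for q,z in [("stand",0.05),("slip",.02),("plunger_top",.158),("bundle",.16),("offcut0",.025),("pan_floor",.12),("jar",.09),("mug",.09),("spatula",0.01),("brush",0.01)]:
        for d in vision.masks_of(n,q)[:5]:
            r,a=rect(c,d["region"],z)
            at=d["at"]; print(n,q,round(d["confidence"],2),np.round(at),c.ray([at[1],at[0]],z)[0,:2].round(3),r.round(3),round(a,2))
print(robot.read_state()["clock"])
E
```

```text
top stand 0.66 [226. 249.] [ 0.427 -0.003] [0.431 0.007 0.048 0.037] 0.34
top stand 0.55 [172. 296.] [ 0.677 -0.212] [ 0.657 -0.204  0.158  0.109] 0.01
top stand 0.17 [245. 339.] [ 0.353 -0.404] [ 0.344 -0.406  0.08   0.106] 0.02
top slip 0.83 [250. 387.] [ 0.337 -0.625] [ 0.329 -0.636  0.161  0.054] 0.75
top slip 0.63 [206. 294.] [ 0.526 -0.206] [ 0.523 -0.21   0.157  0.05 ] 0.01
top plunger_top 0.64 [180. 297.] [ 0.622 -0.209] [ 0.624 -0.206  0.04   0.039] 0.01
top bundle 0.81 [212. 175.] [0.47 0.31] [0.482 0.302 0.063 0.081] 1.35
top offcut0 0.64 [191. 255.] [ 0.591 -0.028] [ 0.613 -0.023  0.051  0.037] 0.02
top offcut0 0.51 [208. 252.] [ 0.512 -0.016] [ 0.511 -0.007  0.051  0.036] 0.02
top pan_floor 0.81 [204. 194.] [0.515 0.234] [0.501 0.254 0.188 0.222] 1.45
top pan_floor 0.59 [209. 250.] [ 0.496 -0.009] [ 0.496 -0.008  0.053  0.044] 0.02
top jar 0.7 [172. 294.] [ 0.672 -0.201] [ 0.651 -0.199  0.15   0.103] 0.01
top jar 0.45 [149. 255.] [ 0.773 -0.023] [ 0.775 -0.018  0.079  0.059] 0.02
top mug 0.76 [248. 336.] [ 0.336 -0.387] [ 0.34  -0.399  0.074  0.095] 0.02
top mug 0.73 [17
[... 927 characters left out ...]
7 [175. 340.] [0.508 0.304] [0.503 0.305 0.053 0.102] 1.35
scene offcut0 0.75 [196. 192.] [ 0.556 -0.243] [ 0.553 -0.232  0.051  0.039] 0.15
scene offcut0 0.69 [193. 252.] [ 0.526 -0.013] [ 0.519 -0.003  0.064  0.035] 0.08
scene offcut0 0.57 [217. 249.] [ 0.631 -0.017] [ 0.621 -0.02   0.059  0.038] 0.25
scene pan_floor 0.84 [182. 323.] [0.517 0.249] [0.501 0.258 0.189 0.217] 1.44
scene pan_floor 0.68 [196. 196.] [ 0.611 -0.208] [ 0.607 -0.209  0.041  0.04 ] 1.14
scene jar 0.6 [254. 242.] [ 0.808 -0.023] [ 0.807 -0.014  0.087  0.054] 0.08
scene mug 0.91 [149. 158.] [ 0.386 -0.396] [ 0.381 -0.393  0.146  0.078] 0.45
scene brush 0.74 [233. 266.] [0.684 0.051] [0.692 0.06  0.042 0.144] 1.53
1.25
```

```bash
python3 - <<'E'
from h import *
import math
for nm,p in [("pan",(0.50,0.24,0.33)),("stand",(0.56,-0.17,0.33))]:
    robot.move_pose(list(p),quat(math.pi)); 
    s=robot.read_state(); im=vision.capture("wrist"); save(im,"w_"+nm); np.save(nm+".npy",im); 
    np.savez(nm+"_st.npz",o=s["orientation"],t=s["tool_pos"])
    print(nm,s["clock"],s["tool_pos"],s["orientation"].round(3),s["force"].round(2),s["q"].round(2))
    c=Cam("wrist",s)
    L=[("bundle",.115+.042),("pan_floor",.118)] if nm=="pan" else [("slip",.02),("stand",.0),("plunger_top",.158),("offcut0",.025)]
    for q,z in L:
        for d in vision.masks_of("wrist",q)[:5]:
            r,a=rect(c,d["region"],z); at=d["at"]
            print(q,round(d["confidence"],2),np.round(at),c.ray([at[1],at[0]],z)[0,:2].round(4),r.round(4),round(a,3))
print(robot.read_state()["clock"])
E
```

```text
pan 2.7917 [0.49942447 0.24114259 0.32967315] [-0.    -0.001  1.     0.   ] [-0.12  0.06 -0.24] [-0.63  0.21  0.11  1.62 -0.02  1.31  1.06]
bundle 0.77 [159. 320.] [0.4866 0.3063] [0.4868 0.3063 0.0586 0.0766] 1.368
bundle 0.58 [149. 263.] [0.4762 0.2471] [0.5    0.2547 0.169  0.2058] 1.446
bundle 0.43 [141. 502.] [0.4677 0.4908] [0.4365 0.4676 0.1604 0.0502] 0.224
pan_floor 0.87 [150. 263.] [0.4843 0.2475] [0.5091 0.256  0.1873 0.23  ] 1.441
stand 4.475 [ 0.56048164 -0.16834108  0.32985018] [-0.    -0.001  1.     0.   ] [ 0.18  0.55 -0.15] [-0.1   0.28  0.4   1.56 -0.11  1.33  1.89]
slip 0.67 [125. 231.] [ 0.5262 -0.2063] [ 0.5293 -0.2067  0.1619  0.0552] 0.018
stand 0.59 [233. 234.] [ 0.7021 -0.2063] [ 0.68   -0.2034  0.1824  0.1119] 0.047
plunger_top 0.72 [228. 224.] [ 0.6244 -0.2041] [ 0.6251 -0.203   0.0407  0.0388] 0.002
offcut0 0.9 [ 61. 388.] [0.4414 0.0053] [0.439  0.0062 0.0513 0.0491] 0.279
offcut0 0.87 [122. 372.] [ 0.5209 -0.0074] [ 0.5169 -0.0071  0.0519  0.0471] 0.086
offcut0 0.84 [184. 354.] [ 0.612  -0.0243] [ 0.6146 -0.0232  0.0558  0.0435] 0.235
4.725
```

View pics/w_pan.png

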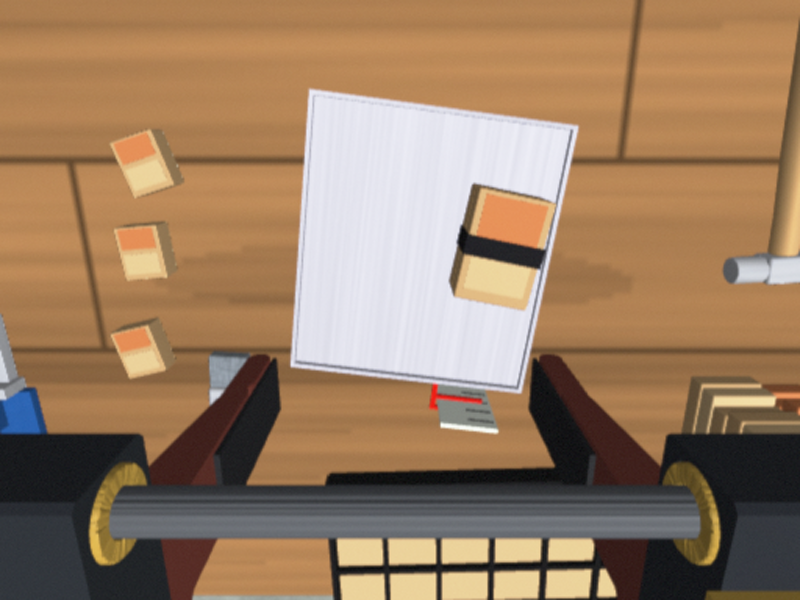

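View pics/w_stand.png

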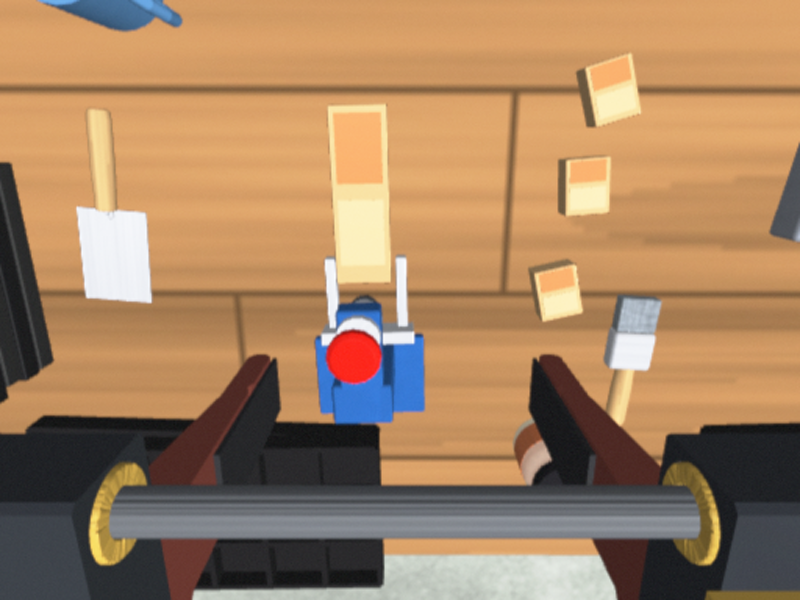

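The wrist views show the following:
- **Pan:** corners at (311,90), (577,126), (522,391) and (292,366), with the bundle on its right side.
- **Stand:** slip from (358,105) to (364,282) between the rails, with its front about 25 px from the stop bar at row 337, and the red head at (354,357).
- **Offcuts:** at (610,90), (585,185) and (556,291).

I'll crop these for accurate edges.

```bash
python3 - <<'E'
import numpy as np,cv2
im=np.load("stand.npy")[:,:,::-1]
# crop cols 195-285 rows 60-260
a=cv2.resize(im[60:210,190:290],None,fx=4,fy=4,interpolation=cv2.INTER_CUBIC)
b=cv2.resize(im[30:210,330:420],None,fx=3.33,fy=3.33,interpolation=cv2.INTER_CUBIC)
out=np.zeros((600,800,3),np.uint8); out[:a.shape[0],:a.shape[1]]=a; out[:b.shape[0],410:410+b.shape[1]]=b[:600]
cv2.imwrite("pics/crop1.png",out)
E
```

```text
(no output)
```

View pics/crop1.png

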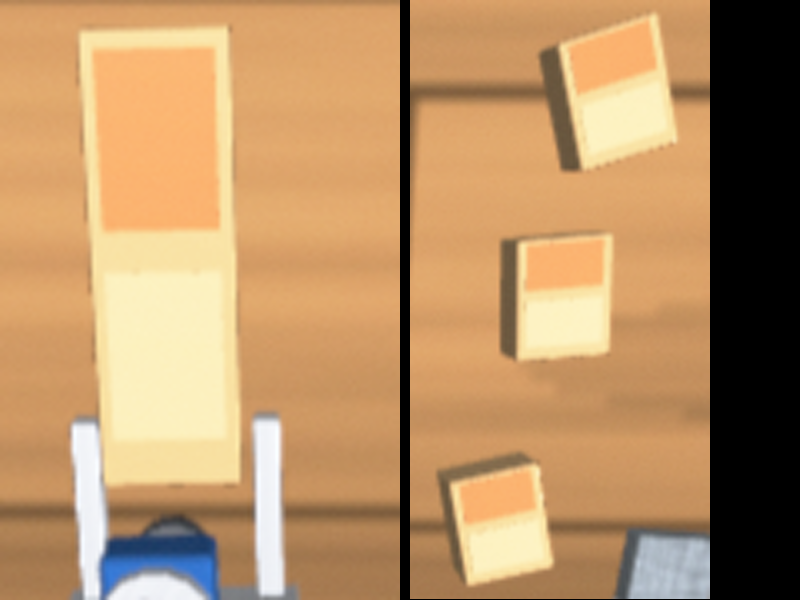

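```bash
python3 - <<'E'
from h import *
def ld(n):
    z=np.load(n+"_st.npz"); return Cam("wrist",dict(orientation=z["o"],tool_pos=z["t"]))
c=ld("stand")
def f(p,s,ox,oy,x0=0): 
    p=np.array(p,float); return np.c_[(p[:,0]-x0+.5)/s-.5+ox,(p[:,1]+.5)/s-.5+oy]
S=c.ray(f([(80,31),(228,28),(239,484),(106,486)],4,190,60),.02)[:,:2]
print("slip",S.mean(0).round(4),S.round(4).tolist()); 
ax=(S[2]+S[3]-S[0]-S[1])/2; print(np.linalg.norm(ax),np.arctan2(ax[1],ax[0]), np.linalg.norm(S[1]-S[0]),np.linalg.norm(S[2]-S[3]))
Rl=c.ray(f([(72,420),(98,420),(254,415),(280,413),(82,598),(102,598),(257,595),(283,595)],4,190,60),.014)[:,:2]; print("rails",Rl.round(4).tolist())
for o in ([(560,44),(656,14),(677,141),(581,170)],[(517,240),(611,233),(609,353),(517,360)],[(450,482),(537,463),(553,568),(468,586)]):
    P=c.ray(f(o,10/3,330,30,410),.025)[:,:2]; a=P[2]+P[3]-P[0]-P[1]
    print("oc",P.mean(0).round(4),np.arctan2(a[1],a[0]).round(3),np.linalg.norm(a)/2,np.linalg.norm(P[1]-P[0]))
c=ld("pan")
for z in (.112,.116,.120,.124):
    P=c.ray(np.array([(311,90),(577,126),(522,391),(292,366)])*.64-.18,z+.006)[:,:2]
    print(z,P.mean(0).round(4),np.linalg.norm(P-np.roll(P,-1,0),axis=1).round(4),[round(float(np.arctan2(*(v[::-1]))),3) for v in (P[3]-P[0],P[2]-P[1],P[1]-P[0],P[2]-P[3])])
E
```

```text
slip [ 0.529  -0.2064] [[0.4499, -0.2329], [0.4488, -0.1829], [0.6081, -0.1802], [0.609, -0.2298]]
0.15925526987338293 0.018586554982406224 0.04996988015799033 0.04963904828473094
rails [[0.5852, -0.2423], [0.5852, -0.2327], [0.5832, -0.1746], [0.5824, -0.1649], [0.6557, -0.2415], [0.6557, -0.2337], [0.6543, -0.1736], [0.6543, -0.1635]]
oc [0.4375 0.0102] 0.292 0.048782761577051026 0.03787096957773543
oc [ 0.517  -0.0031] 0.099 0.04946791495841053 0.03857201354169329
oc [ 0.6167 -0.0198] 0.242 0.04996314619948164 0.0384403486633009
0.112 [0.4982 0.2582] [0.1843 0.2044 0.1857 0.2057] [-0.125, -0.118, 1.447, 1.454]
0.116 [0.4974 0.2581] [0.1823 0.2022 0.1837 0.2035] [-0.125, -0.118, 1.447, 1.454]
0.12 [0.4965 0.2579] [0.1803 0.2    0.1818 0.2013] [-0.125, -0.118, 1.447, 1.454]
0.124 [0.4957 0.2577] [0.1783 0.1978 0.1798 0.1991] [-0.125, -0.118, 1.447, 1.454]
```

Slip, stand axis (0.626, -0.2035, yaw about 0.018), pan (0.498, 0.258, yaw -0.12) and offcuts are all located and consistent. Next is the push home with shut fingers.

```bash
python3 - <<'E'
from h import *
import math
Q=quat(math.pi+0.018)
robot.close()
robot.move_pose([0.415,-0.2075,0.07],Q)
robot.move_l([0.415,-0.2075,0.006],feed=0.08)
s=robot.read_state(); print(s["clock"],s["tool_pos"].round(4),s["force"].round(2),s["finger_gap"])
r=robot.move_l([0.436,-0.2071,0.006],feed=0.1)
r=robot.move_l([0.500,-0.206,0.006],feed=0.04,threshold=10)
s=robot.read_state(); print(r,s["clock"],s["tool_pos"].round(4),s["force"].round(2))
robot.pause(0.1)
s=robot.read_state(); print(s["tool_pos"].round(4),s["force"].round(2))
im=vision.capture("wrist"); save(im,"push1"); np.save("push1.npy",im)
sc=vision.capture("scene"); save(sc,"push1s")
E
```

```text
8.1667 [ 0.4152 -0.2076  0.0063] [ 0.04 -0.49  0.2 ] 0.005796521999164408
True 9.6583 [ 0.4839 -0.206   0.0054] [-0.47 -0.66  0.15]
[ 0.4837 -0.2059  0.0052] [-0.03 -0.24 -0.05]
```

View pics/push1.png

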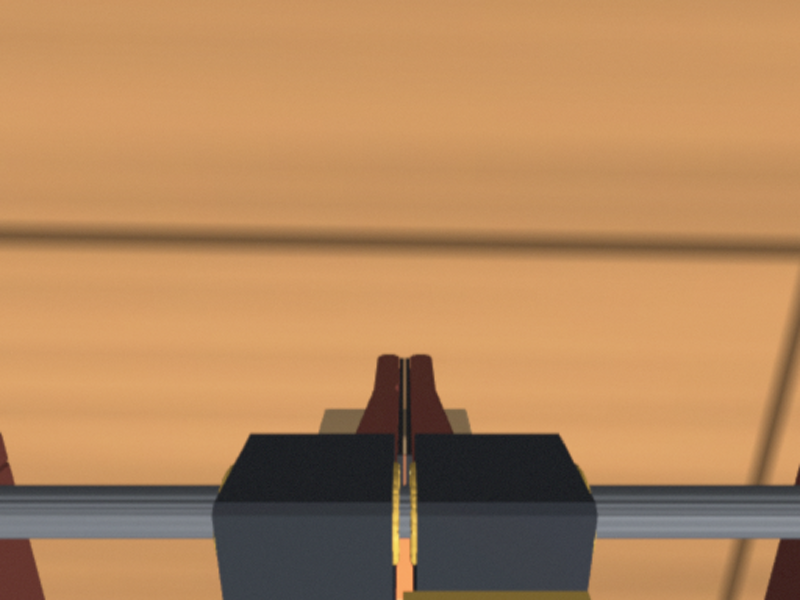

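The push stopped at 0.4837, which is the expected 45 mm of travel, but the force has gone back to zero. I'll nudge once more slowly to confirm it is against the stop, then stamp.

```bash
python3 - <<'E'
from h import *
import math
Q=quat(math.pi+0.018)
p=robot.read_state()["tool_pos"]
r=robot.move_l([0.494,-0.2058,0.006],feed=0.02,threshold=8)
s=robot.read_state(); print(r,s["clock"],s["tool_pos"].round(4),s["force"].round(2))
robot.move_l([0.474,-0.206,0.006],feed=0.08)
robot.move_l([0.474,-0.206,0.19],feed=0.3)
s=robot.read_state(); im=vision.capture("wrist"); save(im,"push2"); np.save("push2.npy",im); c=Cam("wrist",s)
np.savez("push2_st.npz",o=s["orientation"],t=s["tool_pos"])
robot.move_l([0.6255,-0.2035,0.185],feed=0.2)
s=robot.read_state(); print(s["clock"],s["tool_pos"].round(4),s["force"].round(2))
im=vision.capture("wrist"); save(im,"pl0"); save(vision.capture("scene"),"pl0s")
E
```

```text
True 10.1583 [ 0.4838 -0.2057  0.0048] [-0.2   0.54 -0.18]
12.15 [ 0.6244 -0.2039  0.1841] [-0.35 -0.49 -0.21]
```

View pics/push2.png

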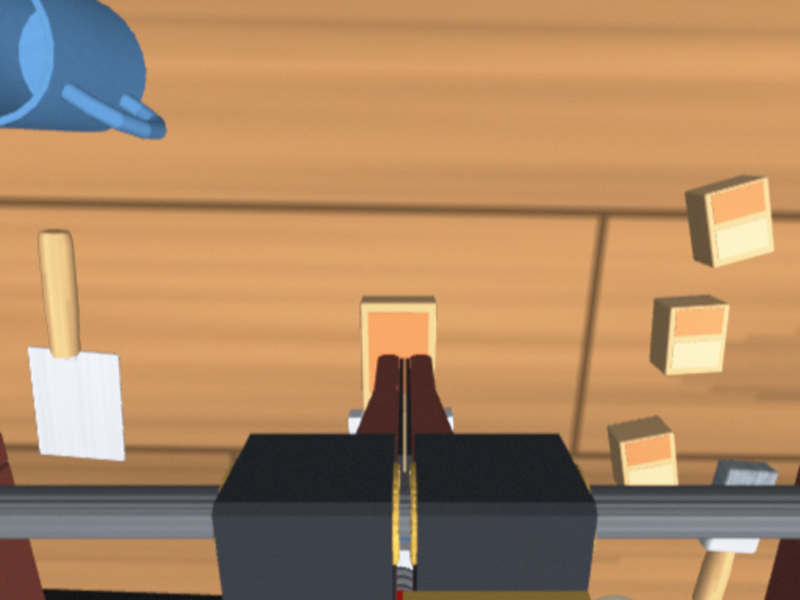

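View pics/pl0s.png

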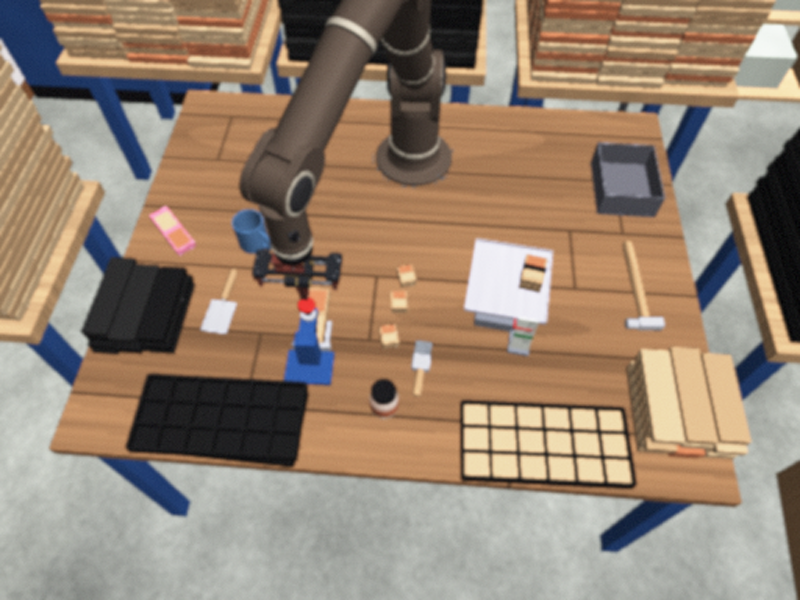

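View pics/pl0.png

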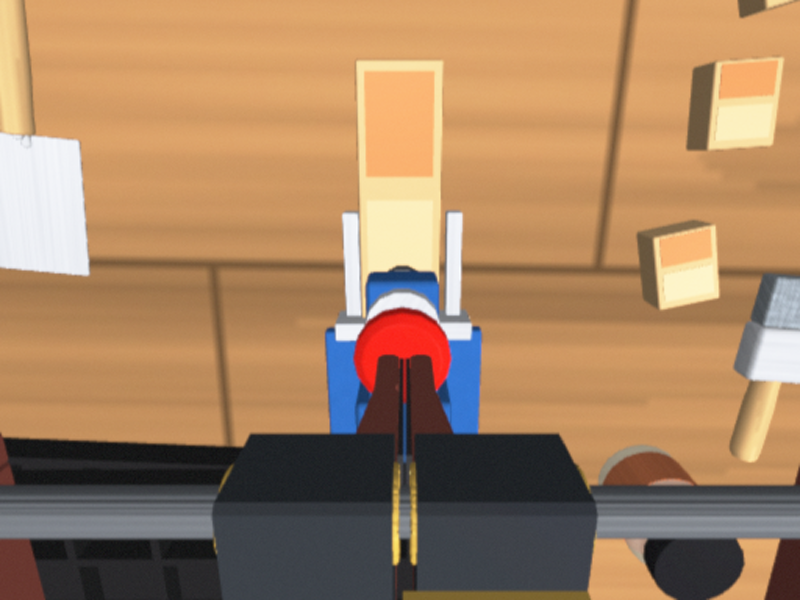

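The slip is home and lies parallel between the rails, with its tail at row 61, and the fingertips are centred on the red head. Now I'll stamp.

```bash
python3 - <<'E'
from h import *
import math
def rd(t):
    s=robot.read_state(); print(t,round(s["clock"],2),s["tool_pos"].round(4),s["force"].round(2)); return s
robot.move_l([0.6255,-0.2035,0.162],feed=0.1); rd("pre")
r=robot.move_l([0.6255,-0.2035,0.143],feed=0.05,threshold=30); s=rd(r)
r=robot.move_l([0.6255,-0.2035,0.132],feed=0.03,threshold=20); s=rd(r)
z=s["tool_pos"][2]
for k in range(8):
    if s["force"][2]>28: break
    z-=0.001; robot.move_l([0.6255,-0.2035,z],feed=0.03); s=rd("adj")
im=vision.capture("wrist"); save(im,"stamp")
save(vision.capture("scene")[150:260,150:260],"stamps")
robot.pause(0.6); s=rd("hold")
robot.move_l([0.6255,-0.2035,0.185],feed=0.1); rd("up")
im=vision.capture("wrist"); save(im,"stamp_up")
E
```

```text
pre 12.63 [ 0.625  -0.2034  0.1617] [-0.03  1.02  0.39]
False 13.17 [ 0.6264 -0.204   0.1446] [-3.07  1.02 11.66]
True 13.46 [ 0.6265 -0.204   0.1409] [-5.22  2.12 13.7 ]
adj 13.71 [ 0.6264 -0.2039  0.142 ] [-2.88  0.1  12.16]
adj 13.96 [ 0.6264 -0.2039  0.1409] [-3.05  1.41 12.86]
adj 14.21 [ 0.6265 -0.204   0.1404] [-3.82  0.96 16.39]
adj 14.46 [ 0.6265 -0.204   0.1403] [-5.99  1.94 21.96]
adj 14.71 [ 0.6266 -0.204   0.1402] [-8.18  3.95 27.82]
adj 14.96 [ 0.6267 -0.204   0.1402] [-11.34   4.55  33.5 ]
hold 15.66 [ 0.6266 -0.204   0.1402] [-10.6    3.44  34.17]
up 16.31 [ 0.6252 -0.2032  0.1841] [ 0.39 -0.23 -0.88]
```

View pics/stamp_up.png

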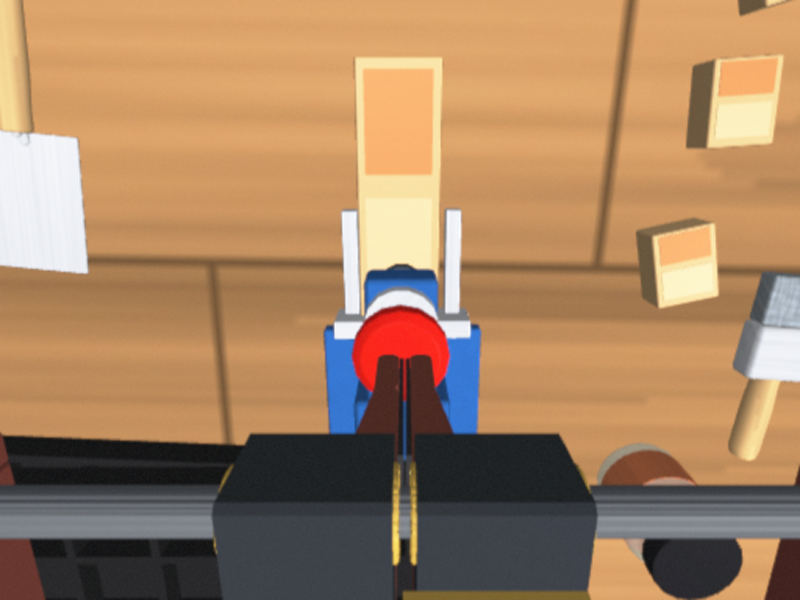

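View pics/stamp.png

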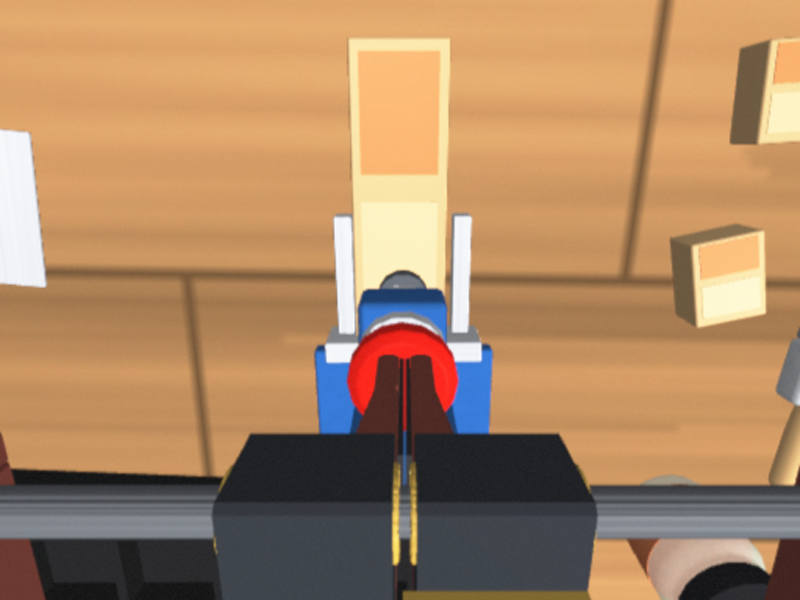

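The stamp is done: it hit a hard stop at z = 0.1402 with 34 N, was held 0.6 s, and the head is back up. The slip is still home. Now I'll draw it out, regrasp it at its centre and lift.

```bash
python3 - <<'E'
from h import *
import math
def rd(t):
    s=robot.read_state(); print(t,round(s["clock"],2),s["tool_pos"].round(4),s["force"].round(2),round(s["finger_gap"],3)); return s
u=np.array([math.cos(.018),math.sin(.018)])
ax=np.array([0.626,-0.2037])
def P(sx,z): return [*(ax+u*sx),z]
robot.release()
robot.move_l(P(-105,0.185)[:0] or P(-0.105,0.185),feed=0.25)
robot.move_l(P(-0.105,0.009),feed=0.2); rd("down")
robot.close(); rd("grip")
robot.move_l(P(-0.187,0.009),feed=0.12); rd("out")
robot.release()
robot.move_l(P(-0.134,0.009),feed=0.12); rd("centre")
robot.close(); s=rd("grip2")
robot.move_l(P(-0.134,0.10),feed=0.15)
robot.pause(0.3); rd("lift")
save(vision.capture("wrist"),"lift"); save(vision.capture("scene"),"lifts")
E
```

```text
down 19.33 [ 0.5218 -0.2059  0.0097] [0.12 0.12 0.02] 1.0
grip 19.98 [ 0.5209 -0.2061  0.0093] [-2.47 -1.92  5.18] 0.594
out 20.82 [ 0.4376 -0.2069  0.0092] [-7.03  0.71 13.96] 0.586
centre 22.14 [ 0.4911 -0.2061  0.0087] [ 0.04 -0.   -0.34] 0.999
grip2 22.79 [ 0.4919 -0.2062  0.0091] [-0.74 -0.94  1.01] 0.593
lift 23.85 [ 0.4916 -0.2061  0.0993] [ 0.62 -0.47 -3.83] 0.59
```

View pics/lift.png

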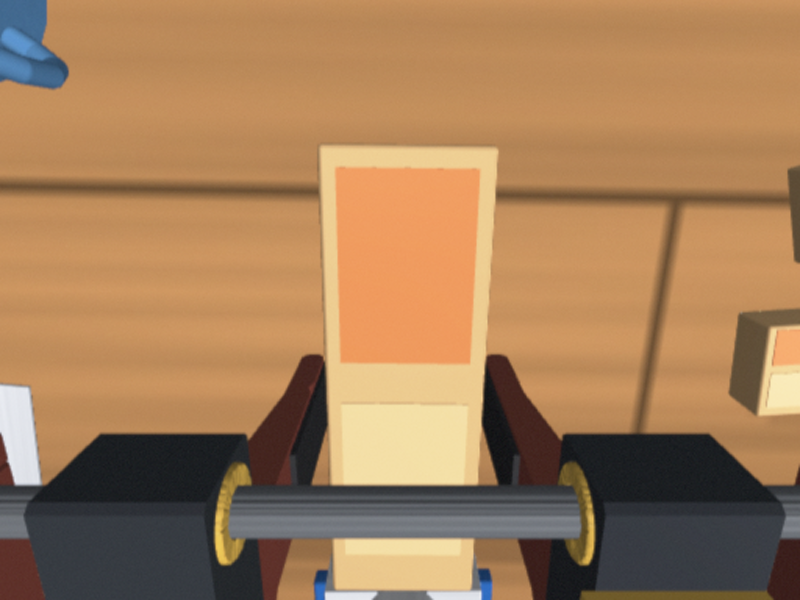

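View pics/lifts.png

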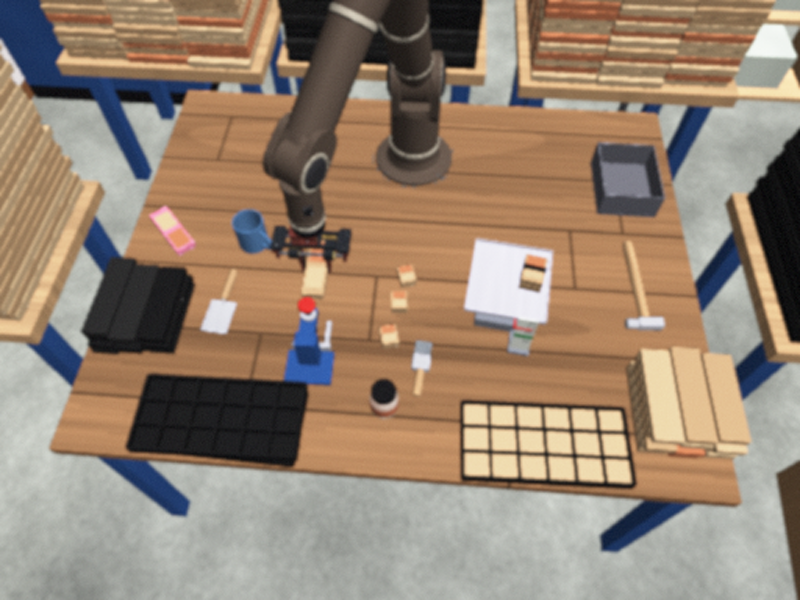

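The slip is gripped centrally and level in the wrist view. I'll carry it over to the pan.

```bash
cat >> h.py <<'E'
import math
PC=np.array([0.498,0.258]); PY=-0.12
def pan(x,y): 
    c,s=math.cos(PY),math.sin(PY); return PC+[c*x-s*y,s*x+c*y]
def rd(t,n=1):
    F=[]
    for i in range(n):
        s=robot.read_state(); F.append(s["force"]); 
        if n>1: robot.pause(0.02)
    print(t,round(s["clock"],2),s["tool_pos"].round(4),np.mean(F,0).round(2),round(s["finger_gap"],3)); return s
QP=quat(math.pi+PY)
E
python3 - <<'E'
from h import *
robot.move_l([0.4916,-0.2061,0.19],feed=0.3)
robot.move_pose([*pan(0,-.045),0.20],QP)
s=rd("hover",10)
im=vision.capture("wrist"); save(im,"hover"); np.savez("hover_st.npz",o=s["orientation"],t=s["tool_pos"])
E
```

```text
hover 26.1 [0.4931 0.212  0.2   ] [-0.14 -0.4  -2.62] 0.588
```

View pics/hover.png

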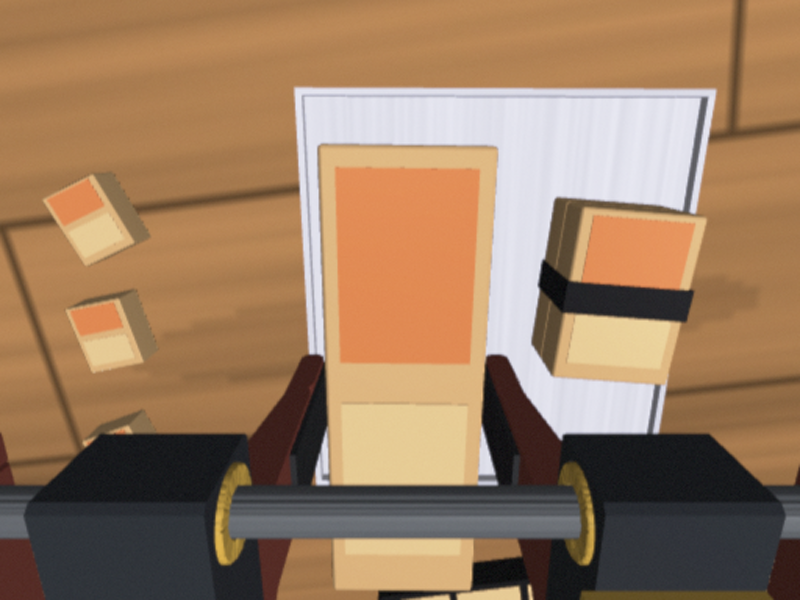

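```bash
python3 - <<'E'
from h import *
z=np.load("hover_st.npz"); c=Cam("wrist",dict(orientation=z["o"],tool_pos=z["t"]))
def pf(px,zz):
    p=c.ray(np.array(px)*.64-.18,zz)[:,:2]-PC; cc,s=math.cos(PY),math.sin(PY); return np.c_[cc*p[:,0]+s*p[:,1],-s*p[:,0]+cc*p[:,1]].round(4).tolist()
print("bundle base",pf([(556,200),(535,345)],.116),"top",pf([(585,208),(706,216),(666,383),(554,376)],.158))
print("pan inner left/right/near", pf([(304,96),(312,330),(705,96),(655,440)],.118), "rim outer", pf([(295,88),(715,89)],.122))
print("slip tail",pf([(319,146),(497,148)],.2-.009+.02))
E
```

```text
bundle base [[-0.0538, 0.0274], [0.0202, 0.0228]] top [[-0.0552, 0.0268], [-0.0519, 0.0751], [0.021, 0.0701], [0.0176, 0.0207]]
pan inner left/right/near [[-0.0998, -0.089], [0.011, -0.0916], [-0.0995, 0.0891], [0.0751, 0.0917]] rim outer [[-0.1028, -0.092], [-0.102, 0.0907]]
slip tail [[-0.0792, -0.0686], [-0.0786, -0.0183]]
```

The pan frame checks out: inner edges at ±90/±100 mm, and the bundle's inner edge at y of about +22 mm. I'll aim the slip at y = -46 mm and lower it.

```bash
python3 - <<'E'
from h import *
t=pan(0,-.046)
robot.move_l([*t,0.135],orientation=QP,feed=0.12); s=rd("near",8)
for z in (0.122,0.112,0.104,0.099):
    robot.move_l([*t,z],feed=0.05); rd("low",6)
save(vision.capture("wrist"),"low")
E
```

```text
near 26.98 [0.4932 0.2126 0.1359] [ 0.34  0.16 -2.46] 0.589
low 27.48 [0.4925 0.2123 0.1219] [-0.27  0.37 -2.73] 0.588
low 27.93 [0.4923 0.2123 0.1119] [-0.69 -0.19 -1.71] 0.589
low 28.34 [0.4925 0.2123 0.1039] [-0.67  0.01 -0.88] 0.592
low 28.69 [0.4925 0.2124 0.099 ] [-0.17  0.23 -0.16] 0.59
```

View pics/low.png

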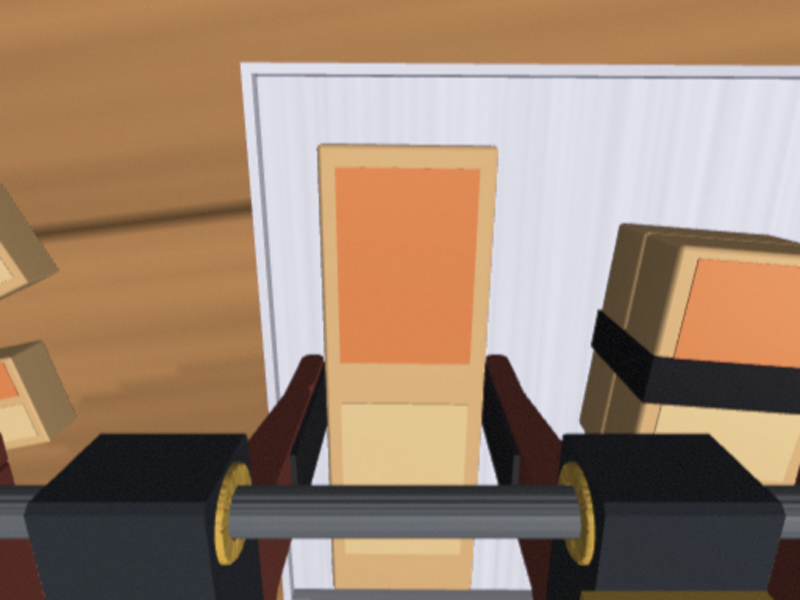

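The slip's weight is on the pan (force back to about zero) and it lies between the pan edge and the bundle. I'll release and fetch the nearest offcut.

```bash
python3 - <<'E'
from h import *
t=pan(0,-.046)
robot.release(); rd("rel",3)
robot.move_l([*t,0.19],feed=0.25)
s=rd("up"); im=vision.capture("wrist"); save(im,"placed"); np.savez("placed_st.npz",o=s["orientation"],t=s["tool_pos"])
# offcut0 at (0.4375,0.0102) yaw .292: grip across 40mm -> tool yaw pi+.292
Q0=quat(math.pi+0.2)
robot.move_pose([0.515,-0.02,0.20],quat(math.pi+.1))
s=rd("view"); im=vision.capture("wrist"); save(im,"oc"); np.savez("oc_st.npz",o=s["orientation"],t=s["tool_pos"])
save(vision.capture("scene")[120:260,270:400],"placeds")
E
```

```text
rel 29.52 [0.4925 0.2123 0.099 ] [ 0.06 -0.47 -0.1 ] 0.999
up 30.06 [0.4926 0.2125 0.1905] [-0.48  0.4  -0.51] 1.005
view 31.03 [ 0.5148 -0.0187  0.1993] [-0.8  -0.18 -0.87] 1.003
```

View pics/placed.png

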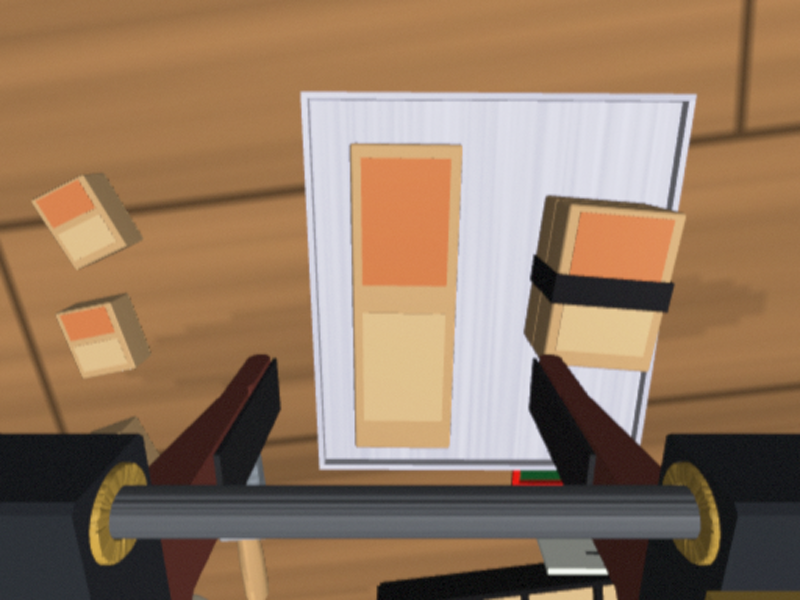

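View pics/oc.png

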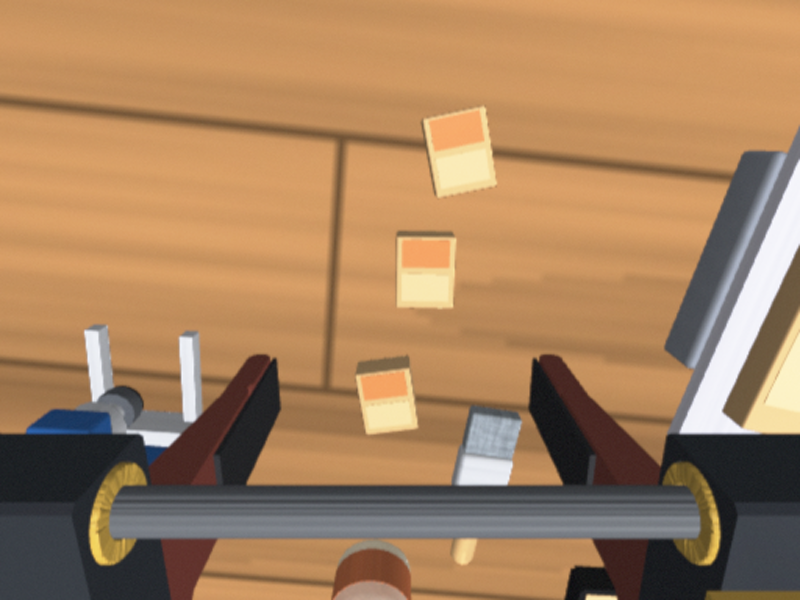

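View pics/placeds.png

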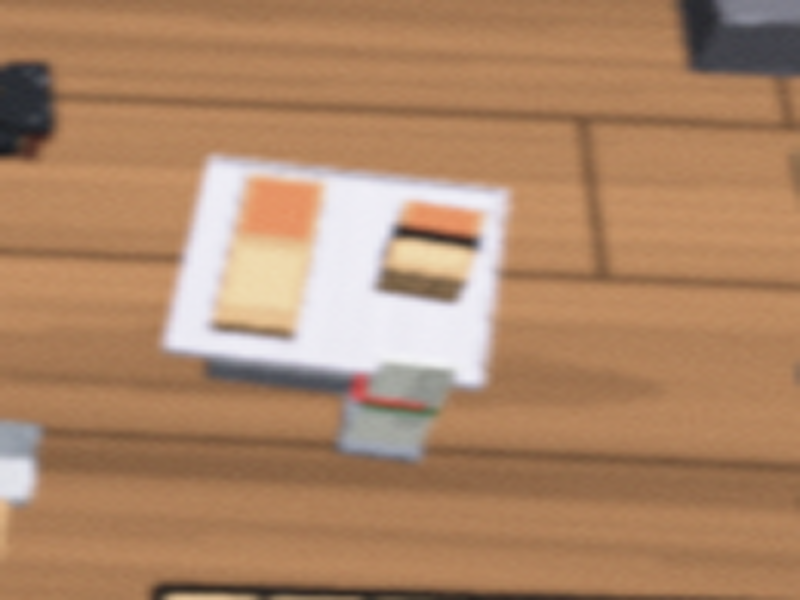

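The slip lies flat and face up in the pan, and the pointer has not reached the green band yet. The middle offcut is at (426,270). I'll grasp it and carry it over.

```bash
python3 - <<'E'
from h import *
z=np.load("oc_st.npz"); c=Cam("wrist",dict(orientation=z["o"],tool_pos=z["t"]))
def oc(px):
    P=c.ray(np.array(px)*.64-.18,.025)[:,:2]; a=P[2]+P[3]-P[0]-P[1]; return P.mean(0),float(np.arctan2(a[1],a[0]))
p1,a1=oc([(397,237),(456,237),(454,308),(397,308)]); p0,a0=oc([(423,121),(485,108),(497,185),(438,197)])
print(p1,a1,p0,a0)
print("slip floor check"); z2=np.load("placed_st.npz"); c2=Cam("wrist",dict(orientation=z2["o"],tool_pos=z2["t"]))
for fz in (.084,.088,.092):
    P=c2.ray(np.array([(351,144),(461,145),(451,446),(356,446)])*.64-.18,fz+.02)[:,:2]; print(fz,P.mean(0),np.linalg.norm(P[3]-P[0]),pan(0,0))
robot.move_l([*p1,0.10],orientation=quat(math.pi+a1),feed=0.25)
robot.move_l([*p1,0.007],feed=0.15); rd("down")
robot.close(); rd("grip")
robot.move_l([*p1,0.17],feed=0.3); rd("lift",6)
robot.move_pose([*pan(-.05,-.046),0.17],QP); rd("hover",6)
save(vision.capture("wrist"),"h1")
E
```

```text
[ 0.51729876 -0.00204706] 0.09958844585025978 [0.43767189 0.01103389] 0.3134179165376544
slip floor check
0.084 [0.49385278 0.2142484 ] 0.1609914865541392 [0.498 0.258]
0.088 [0.49254411 0.21439941] 0.15839744102499786 [0.498 0.258]
0.092 [0.49123543 0.21455043] 0.1558033954958565 [0.498 0.258]
down 32.46 [ 0.5182 -0.0022  0.008 ] [ 0.43 -0.14  0.59] 1.004
grip 33.26 [ 0.5173 -0.0021  0.007 ] [-0.4   0.27  1.33] 0.454
lift 34.03 [ 0.5158 -0.0019  0.1679] [-0.68  0.14 -1.63] 0.454
hover 35.06 [0.4436 0.2165 0.1697] [-0.2   0.04 -0.89] 0.454
```

View pics/h1.png

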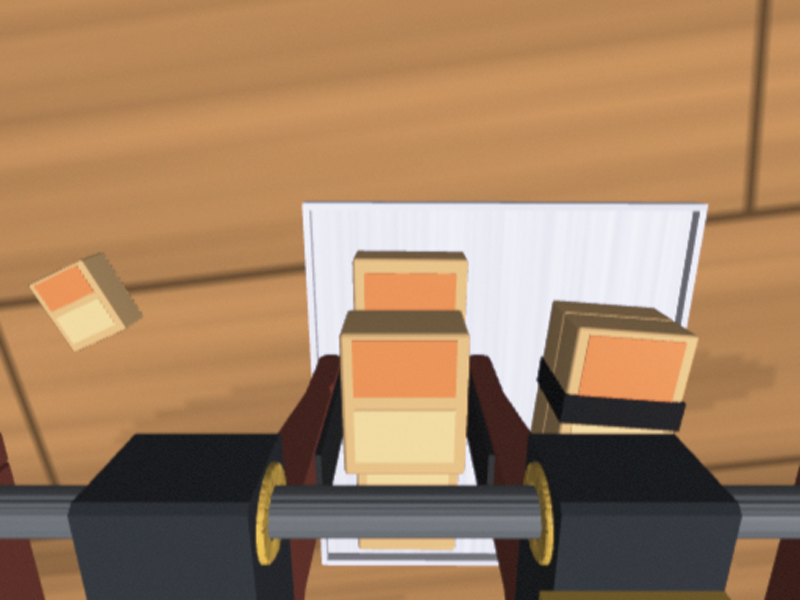

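The offcut is squarely held and aligned over the slip's tail end. I'll lower it gently.

```bash
python3 - <<'E'
from h import *
t=pan(-.05,-.046)
robot.move_l([*t,0.122],orientation=QP,feed=0.12); rd("near",5)
for z in (0.115,0.110,0.1055):
    robot.move_l([*t,z],feed=0.05); rd("low",5)
robot.release(); rd("rel",3)
robot.move_l([*t,0.17],feed=0.2)
robot.move_pose([0.45,0.05,0.22],quat(math.pi+.3))
s=rd("view"); im=vision.capture("wrist"); save(im,"oc_b"); np.savez("oc_st.npz",o=s["orientation"],t=s["tool_pos"])
im=vision.capture("scene"); save(im[130:235,280:400],"p1s"); np.save("p1s.npy",im)
im=vision.capture("top"); save(im[170:250,150:230],"p1t")
E
```

```text
near 35.74 [0.4435 0.2183 0.1227] [-0.05 -0.26 -0.62] 0.451
low 36.12 [0.4428 0.2183 0.115 ] [ 0.13 -0.21 -1.11] 0.453
low 36.45 [0.4428 0.2183 0.1099] [-0.43  0.04 -0.26] 0.453
low 36.78 [0.4427 0.2183 0.1054] [-0.76 -0.19  0.1 ] 0.454
rel 37.72 [0.4428 0.2183 0.1055] [-0.43 -0.07  0.66] 1.003
view 38.94 [0.4496 0.0508 0.2191] [ 0.61 -0.24 -0.55] 1.0
```

View pics/p1s.png

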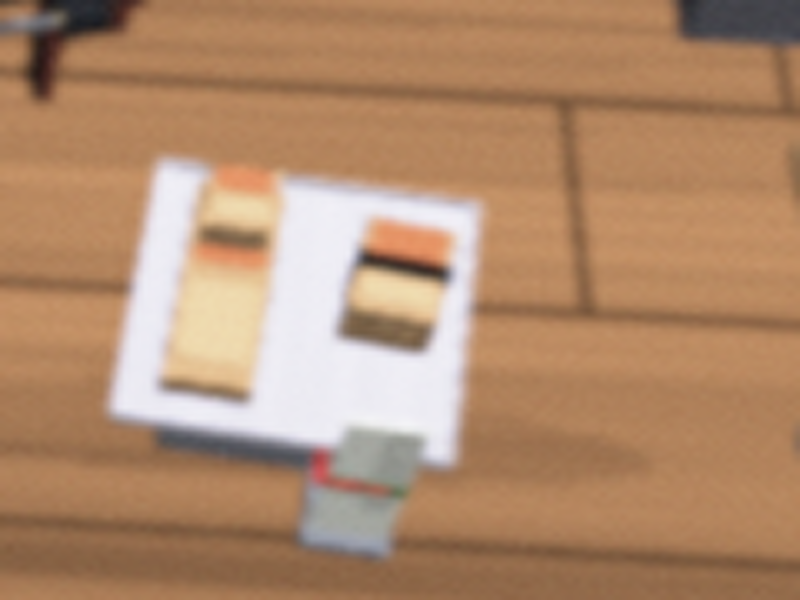

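View pics/oc_b.png

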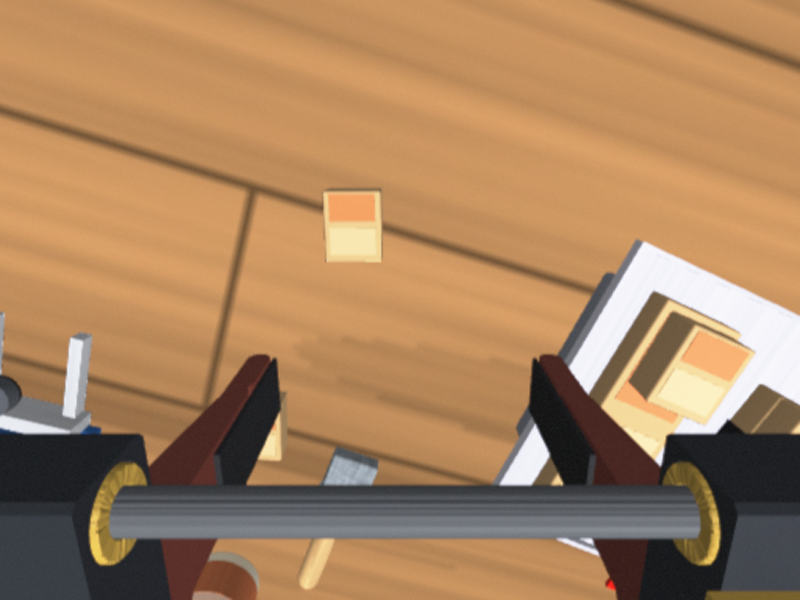

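The offcut sits flat on the slip. In the scene view the red pointer is at or near the green band, but the resolution is too coarse to decide. I'll plan a closer wrist view of the plate, checking the IK first, which moves nothing.

```bash
cat >> h.py <<'E'
def viewpose(az,el,dist,target):
    # camera looks at target from azimuth az (camera located at target + dist*(cos el cos az, ..., sin el)), image up = up
    d=-np.array([math.cos(el)*math.cos(az),math.cos(el)*math.sin(az),math.sin(el)])
    xr=np.cross(d,[0,0,1]); xr/=np.linalg.norm(xr); y=np.cross(d,xr)
    out=[]
    Ttc=vision.camera_info("wrist")["tool_from_camera"]
    for sg in (1,-1):
        T=np.eye(4); T[:3,:3]=np.c_[sg*xr,sg*y,d]; T[:3,3]=target-d*dist
        W=T@np.linalg.inv(Ttc); q=R.from_matrix(W[:3,:3]).as_quat(); out.append((W[:3,3],[q[3],q[0],q[1],q[2]]))
    return out
E
python3 - <<'E'
from h import *
tgt=np.array([*pan(.12,.05),.11]); print(tgt)
q0=robot.read_state()["q"]; print(q0.round(2))
for el in (0.5,.7,.85,1.0):
  for az in (-1.0,-.7,-.4,0,.4):
    for dist in (.25,.32,.4):
      for i,(p,q) in enumerate(viewpose(az,el,dist,tgt)):
        j=solve_ik(p,q)
        if j is not None: print(el,az,dist,i,p.round(3),np.round(j,2),"max",np.abs(np.array(j)-q0).max().round(2))
E
```

```text
[0.62312265 0.29327497 0.11      ]
[-0.54  0.11  0.35  2.02 -0.05  1.02  1.7 ]
0.5 -1.0 0.25 0 [0.663 0.228 0.119] [ 0.12  1.22 -0.22  1.01 -0.86  1.8   0.74] max 1.11
0.5 -1.0 0.25 1 [0.651 0.253 0.17 ] [-0.33  0.85  0.4   1.28 -0.92  1.62 -2.33] max 4.03
0.5 -1.0 0.32 0 [0.697 0.176 0.152] [ 0.31  1.31 -0.63  0.83 -0.54  1.82  0.5 ] max 1.2
0.5 -1.0 0.32 1 [0.684 0.201 0.204] [-0.34  0.92  0.61  1.15 -1.02  1.81 -2.29] max 3.99
0.5 -1.0 0.4 1 [0.722 0.142 0.242] [-0.06  0.91  0.2   0.92 -0.76  1.82 -2.46] max 4.17
0.5 -0.7 0.25 1 [0.662 0.263 0.17 ] [-0.35  0.98  0.4   1.01 -0.83  1.83 -2.23] max 3.94
0.5 -0.7 0.32 1 [0.709 0.223 0.204] [ 0.02  1.06 -0.43  0.73 -0.26  1.85 -2.57] max 4.28
0.7 -1.0 0.25 0 [0.662 0.23  0.134] [ 0.01  1.08 -0.01  1.11 -0.9   1.75  0.79] max 0.97
0.7 -1.0 0.25 1 [0.644 0.264 0.179] [-0.64  0.85  0.82  1.36 -1.02  1.63 -2.27] max 3.97
0.7 -1.0 0.32 0 [0.691 0.185 0.179] [ 0.14  1.1  -0.22  0.96 -0.75  1.8   0.64] max 1.06
0.7 -1.0 0.32 1 [0.673 0.219 0.224] [-0.54  0.85  0.82  1.24 -0.99  1.73 -2.29] max 3.99
0.7 -1.0 0.4 1 [0.706 0.167 0.275] [-0.34  0
[... 2359 characters left out ...]
1.0 -0.7 0.4 1 [0.697 0.233 0.312] [-0.71  0.85  1.03  1.02 -0.86  1.82 -2.18] max 3.88
1.0 -0.4 0.25 1 [0.637 0.289 0.186] [-0.95  1.01  1.24  1.28 -0.99  1.73 -1.77] max 3.48
1.0 -0.4 0.32 1 [0.672 0.274 0.245] [-0.86  0.99  1.24  1.11 -0.99  1.84 -1.82] max 3.53
1.0 -0.4 0.4 1 [0.711 0.258 0.312] [-0.56  0.83  0.61  0.83 -0.58  1.82 -2.11] max 3.81
1.0 0 0.25 1 [0.637 0.295 0.186] [-0.96  1.04  1.24  1.2  -0.93  1.76 -1.44] max 3.15
1.0 0 0.32 1 [0.675 0.295 0.245] [-0.82  0.96  1.03  0.98 -0.78  1.81 -1.59] max 3.3
1.0 0.4 0.25 1 [0.636 0.3   0.186] [-0.85  0.85  0.73  1.16 -0.48  1.59 -1.34] max 3.05
1.0 0.4 0.32 1 [0.67  0.315 0.245] [-0.79  0.89  0.74  0.93 -0.5   1.76 -1.38] max 3.09
```

```bash
python3 - <<'E'
from h import *
tgt=np.array([*pan(.12,.05),.11]); q0=robot.read_state()["q"]
best=None
for el in (.55,.65,.75,.85):
  for az in (-1.3,-1.2,-1.1,-1.0):
    for dist in (.3,.33,.36):
      p,q=viewpose(az,el,dist,tgt)[0]; j=solve_ik(p,q)
      if j is None or p[2]<.165: continue
      j=np.array(j); m=min(1.85-j[5],(j[4]+1.03)*1.0)
      if best is None or m>best[0]: best=(m,el,az,dist,p,q,j)
print(best)
m,el,az,dist,p,q,j=best
np.savez("look.npz",p=p,q=q,j=j)
robot.goto_joints(list(j))
s=rd("look"); im=vision.capture("wrist"); save(im,"look1"); np.save("look1.npy",im); np.savez("look1_st.npz",o=s["orientation"],t=s["tool_pos"]); print(s["q"].round(3))
E
```

```text
(np.float64(0.1342794153922553), 0.75, -1.1, 0.3, array([0.67123679, 0.19537221, 0.17160233]), [np.float64(-0.45223345312705254), np.float64(0.443268440804494), np.float64(0.72254764340289), np.float64(0.2773497724399006)], array([ 0.06046593,  0.98487839, -0.01257218,  1.17148935, -0.89572058,
        1.70007282,  0.75142024]))
look 40.16 [0.6707 0.1969 0.1721] [0.78 0.9  0.09] 0.999
[ 0.059  0.984 -0.013  1.172 -0.895  1.699  0.753]
```

View pics/look1.png

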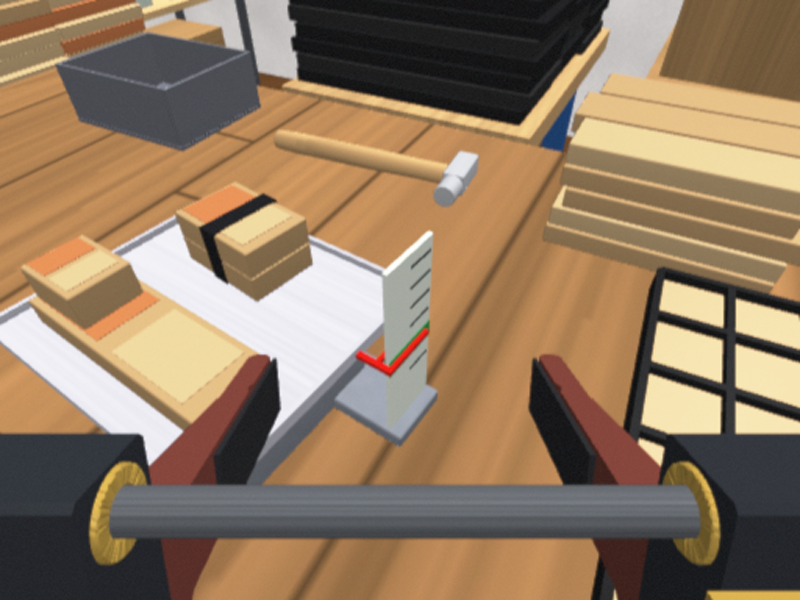

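```bash
python3 - <<'E'
import numpy as np,cv2
im=np.load("look1.npy")[140:290,215:305,::-1]
cv2.imwrite("pics/look1c.png",cv2.resize(im[35:110,10:85],(600,600),interpolation=cv2.INTER_NEAREST))
E
```

```text
(no output)
```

View pics/look1c.png

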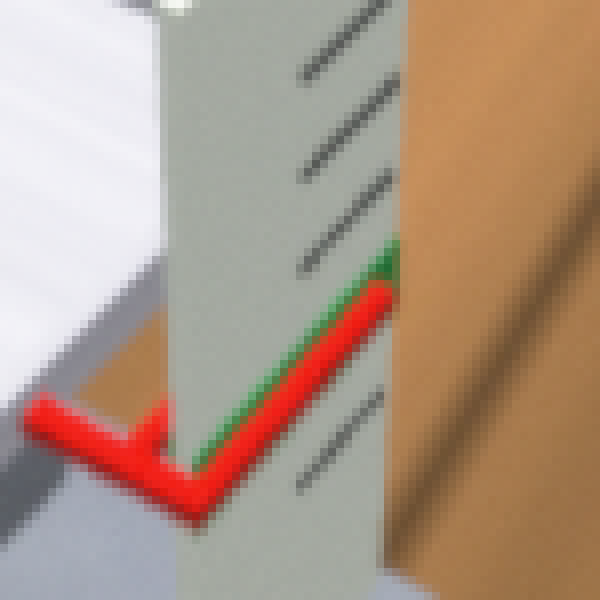

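```bash
python3 - <<'E'
from h import *
im=np.load("pan.npy")[:,:,::-1]
a=cv2.resize(im[240:282,270:325],None,fx=7,fy=7,interpolation=cv2.INTER_CUBIC)
im=np.load("look1.npy")[:,:,::-1]
b=cv2.resize(im[140:285,225:285],None,fx=4,fy=4,interpolation=cv2.INTER_CUBIC)
out=np.zeros((600,800,3),np.uint8); out[:a.shape[0],:a.shape[1]]=a; out[:b.shape[0],420:420+b.shape[1]]=b
cv2.imwrite("pics/c2.png",out)
tgt=np.array([*pan(.12,.05),.11]); q0=robot.read_state()["q"]
for el in (0.1,.2,.3,.4,.5):
  for az in (-1.4,-1.2,-1.0,-.8):
    for dist in (.26,.3,.36):
     for i in (0,1):
      p,q=viewpose(az,el,dist,tgt)[i]; j=solve_ik(p,q)
      if j is None: continue
      j=np.array(j); m=min(1.85-j[5],j[4]+1.03,2.86-abs(j[6]))
      if m>.06: print(el,az,dist,i,p.round(3),j.round(2),m.round(2))
E
```

```text
0.1 -1.4 0.26 0 [0.637 0.209 0.088] [ 0.51  1.42 -0.63  1.36 -0.91  1.47  0.9 ] 0.12
0.1 -1.4 0.3 0 [0.644 0.17  0.092] [ 0.55  1.42 -0.63  1.32 -0.88  1.52  0.86] 0.15
0.1 -1.4 0.3 1 [0.644 0.176 0.152] [ 0.28  0.89 -0.22  1.51 -0.95  1.38 -2.35] 0.08
0.1 -1.2 0.3 1 [0.667 0.183 0.152] [ 0.11  0.99 -0.01  1.27 -0.96  1.64 -2.34] 0.07
0.1 -1.2 0.36 1 [0.689 0.127 0.158] [ 0.17  1.03 -0.01  1.15 -0.93  1.73 -2.37] 0.1
0.2 -1.4 0.26 0 [0.637 0.207 0.097] [ 0.52  1.34 -0.63  1.4  -0.88  1.41  0.87] 0.15
0.2 -1.4 0.26 1 [0.637 0.22  0.156] [ 0.2   0.81 -0.22  1.57 -0.94  1.27 -2.4 ] 0.09
0.2 -1.4 0.36 0 [0.654 0.111 0.116] [ 0.5   1.28 -0.43  1.3  -0.96  1.65  0.87] 0.07
0.2 -1.4 0.36 1 [0.653 0.123 0.176] [ 0.2   0.82 -0.01  1.47 -0.96  1.48 -2.35] 0.07
0.2 -1.2 0.26 0 [0.654 0.212 0.097] [ 0.31  1.36 -0.43  1.15 -0.94  1.71  0.81] 0.09
0.2 -1.2 0.26 1 [0.651 0.224 0.156] [ 0.04  0.9  -0.01  1.36 -0.94  1.53 -2.37] 0.09
0.2 -1.2 0.3 0 [0.668 0.175 0.105] [ 0.34  1.37 -0.43  1.09 -0.92  1.77  0.76] 0.08
0.2 -1.2 0.36 0 [0.69  0.121 0.116] [ 0.46  1.44 -0.64  0.96 -0.73  1.79  0.61] 0.06

[... 820 characters left out ...]
 -0.93  1.48 -2.4 ] 0.1
0.5 -1.4 0.26 0 [0.637 0.207 0.123] [ 0.4   1.06 -0.43  1.5  -0.94  1.34  0.84] 0.09
0.5 -1.4 0.26 1 [0.634 0.236 0.176] [-0.19  0.64  0.19  1.61 -0.95  1.25 -2.51] 0.08
0.5 -1.4 0.3 0 [0.643 0.173 0.142] [ 0.44  1.04 -0.43  1.47 -0.91  1.4   0.81] 0.12
0.5 -1.4 0.36 1 [0.649 0.15  0.224] [-0.19  0.65  0.4   1.52 -0.96  1.47 -2.46] 0.07
0.5 -1.2 0.3 1 [0.657 0.207 0.195] [-0.26  0.76  0.4   1.39 -0.95  1.54 -2.4 ] 0.08
0.5 -1.2 0.36 1 [0.677 0.158 0.224] [-0.19  0.77  0.4   1.29 -0.92  1.63 -2.41] 0.11
0.5 -1.0 0.26 1 [0.655 0.245 0.176] [-0.35  0.86  0.46  1.26 -0.95  1.66 -2.31] 0.08
0.5 -1.0 0.3 1 [0.674 0.215 0.195] [-0.31  0.88  0.48  1.19 -0.94  1.73 -2.32] 0.09
```

View pics/c2.png

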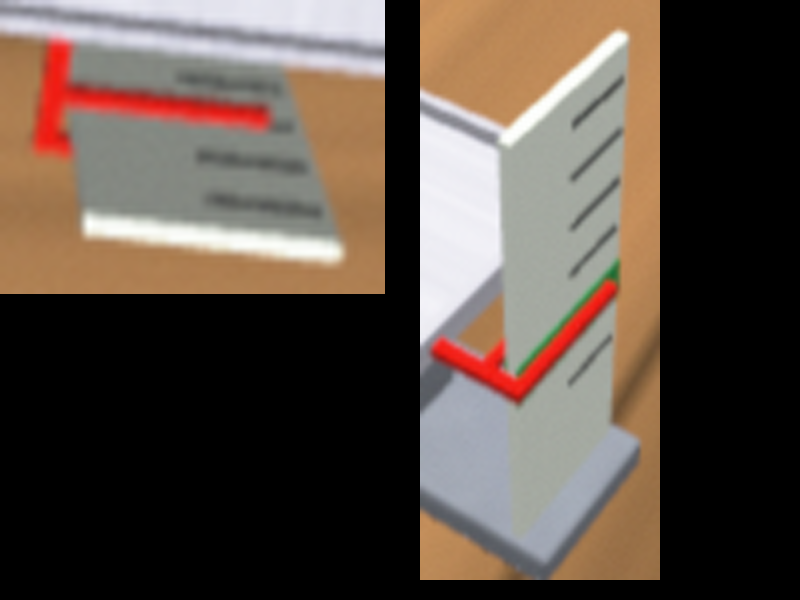

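The pointer is close to the green band's upper edge, but it stands off the plate, so parallax matters at this viewing angle. One lower-angle look will settle it.

```bash
python3 - <<'E'
from h import *
tgt=np.array([*pan(.12,.05),.11])
p,q=viewpose(-1.2,.3,.36,tgt)[1]; j=solve_ik(p,q); print(np.round(j,2))
np.savez("look2.npz",j=j)
robot.goto_joints(list(j))
s=rd("look2"); im=vision.capture("wrist"); np.save("look2.npy",im); np.savez("look2_st.npz",o=s["orientation"],t=s["tool_pos"])
im=im[::-1,::-1]; save(im,"look2")
c=Cam("wrist",s); u,v=(511-c.proj(tgt)[0][0]),(383-c.proj(tgt)[0][1]); u,v=int(u),int(v); print(u,v)
cv2.imwrite("pics/look2c.png",cv2.resize(im[max(0,v-60):v+60,max(0,u-50):u+50,::-1],None,fx=5,fy=5,interpolation=cv2.INTER_CUBIC)); print(max(0,v-60),max(0,u-50))
E
```

```text
[ 0.01  0.89  0.2   1.23 -0.94  1.69 -2.38]
look2 42.85 [0.6837 0.1394 0.1931] [-0.24  0.5   0.5 ] 1.004
251 192
132 201
```

View pics/look2.png

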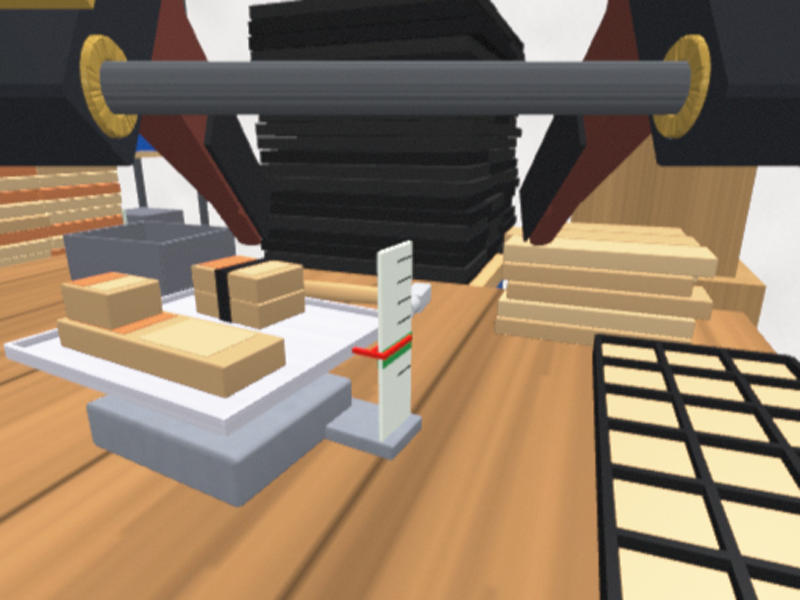

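View pics/look2c.png

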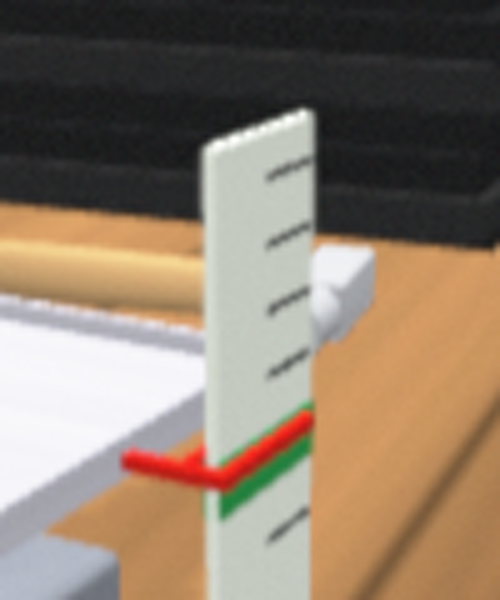

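In the lower view the red pointer lies inside the green band, at crop right end row 421 against a band of 402 to 450. Correcting for the standoff using both views puts it about 3.8 mm below the band's upper edge, i.e. sunk about 61.6 mm. That agrees with the force-based estimate of about 60 mm. One offcut is enough, so I'll hand in with the gripper open and clear.

```bash
python3 - <<'E'
from h import *
rd("end",3)
save(vision.capture("top"),"final_top")
robot.sign_off(); print(robot.read_state()["clock"])
E
```

```text
end 42.93 [0.6837 0.1393 0.193 ] [ 0.09 -0.14  0.  ] 1.001
the job is handed in; nothing more can be done
the job is handed in; nothing more can be done
```

View pics/final_top.png

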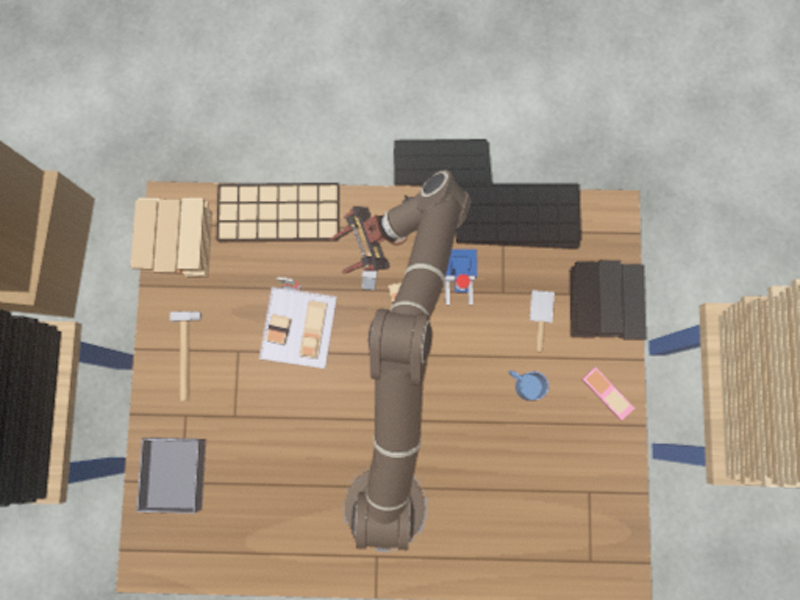

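The job is handed in at about 43 s. The slip was pushed home and stamped, and it now lies face up and flat in the pan beside the bundle. One offcut on top of it brought the red pointer into the green band.

- **Push home:** the slip met the stop after the expected 45 mm, and a second slow nudge stopped at the same place.
- **Stamp:** the plunger was pressed to a hard stop at z = 0.1402 m with about 34 N, held 0.6 s, and the head was seen back up.
- **Setting down:** the slip and the offcut were lowered until the pan carried their weight, then released. The pan sank to about 60 mm, well short of its bottom stop.
- **Pointer:** a first close view from above put it near the band's upper edge, which parallax made uncertain. A lower view showed it inside the band. Correcting for parallax gives about 61.6 mm sunk (band 57.8 to 71.2), and the forces gave about 60 mm.
- **Last picture:** the mug and hammer are where they were, and the gripper is open and clear with no force on it. The arm hides the jar and part of the brush in that view, but nothing was moved near them.

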